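# Take the blue bonsai pot off its pull-out tray and show it

## Task

A customer wants to see the small blue rectangular bonsai pot: draw the tray it stands on out by its knob until the whole pot is clear of the see-through shelf, still standing on its tray. Then grip the pot itself, lift it at least 10 cm off the tray and finish while holding it there in the air, level and still. Do not tip the blue pot, and leave the red pot, the clay bowl and the brush where they are.

Things in the scene. Friction and masses are not known exactly. Their poses are not given: they have to be found in the camera images.
- rack: Fixed display rack: see-through shelf 170 (x) x 350 (y) x 10 mm, red edges, top 110 mm above the table, on four thin posts; two pull-out wooden trays side by side under it. Origin: on the table under the middle of the shelf's open (tray knob) edge. x points in under the shelf, roughly to the robot's right (shelf covers x = 0 to 170 mm); y roughly away from the robot; z up. Tray centre lines: y = -75 (near), +75 mm (far).
- tray_near (a joint): How far the tray nearer the robot (rack y = -75 mm) is drawn out along the rack's -x (to the robot's left), in m: 0 fully in, 0.19 at the stop. About 1 N of friction; stays where left and carries its pot along. Tray 132 mm wide, floor top 20 mm above the table, side lips 8 mm higher.
- tray_far (a joint): The same for the tray farther from the robot (rack y = +75 mm).
- knob_near (a point): Upright dark wooden round knob (18 mm diameter) fixed to the front of the near tray; it rises from the tray floor (20 mm) to 72 mm above the table. The point is on its axis, 20 mm below its top. It stands 75 mm outside the shelf's edge when the tray is fully in. Axes as the rack's.
- knob_far (a point): The same for the far tray.
- blue_pot_center (a point): Centre (half-way up) of the wanted blue glazed rectangular pot: 54 mm along its x, 92 mm along its y, 46 mm high with 6 mm feet; flat upright sides, open top, walls 5 mm, 150 to 310 g, balanced at its centre. Loose on one of the two trays, centre 43 mm above the table, long side across the tray within 0.35 rad. z up.
- blue_pot: The blue pot again; this origin is the centre of its underside, same axes.
- red_pot_center (a point): Centre of the dark-red round pot, 84 mm diameter, 44 mm high, loose on the other tray. To be left where it is.
- red_pot: The dark-red pot; origin: centre of its underside.
- clay_bowl_center (a point): Centre of a brown clay bowl, 96 mm diameter, 45 mm high, loose on the table to the left. To be left where it is.
- clay_bowl: The clay bowl; origin: centre of its underside.
- brush: Hand brush lying on the table to the right, along its x. To be left where it is.
There are look-alikes about, which are no part of the job. What is shaped like the clay_bowl but green or orange is not meant.

How it is judged:
By the outcome, as a careful person would: the job done as asked, in the order asked, and still so for the second after the job is handed in, while the arm keeps its last pose, push and grip.
It also fails if it takes over 51 s, if anything falls off the work surface, if the arm or the gripper's body presses on something with over 40 N, if the wrist force passes 120 N, or if a joint passes its speed limit or range.

## Robot

A 6-joint arm with a two-finger parallel gripper is mounted at the origin on the work surface. World frame = base frame: x ahead of the robot, y to its left, z up, the work surface at z = 0. Lengths are in mm, angles in rad, forces in N, time in s.
With the tool pointing down it reaches from about 275 to 750 mm from the base axis. Payload 10.2 kg.
Tool frame: the origin (TCP) lies midway between the tips of the shut fingers; the grasp point (between the pads) lies 19 mm behind it; x points along the fingers, y is the direction in which the jaws open and shut, and the axes are right-handed (so a half turn about x gives the same grasp; the last joint's range is limited). The gripper opens to 85 mm and grips with 20 to 120 N. Pads are 22 mm wide; open, the fingers measure 114 mm over their backs; the gripper's body (76 mm by 85 mm) begins 54 mm behind the grasp point. The pads swing forward as they close: fully open they stand 13 mm farther back than shut.
Start: joints at [-1.374, 0.313, 1.498, -0, 1.331, -0.223], TCP at [213.967, -479.426, 231.294] pointing down, gripper open.
Joint ranges: [-2.94, 2.94], [-0.97, 2.17], [0.19, 2.56], [-1.23, 4.37], [0.02, 3.11], [-2.88, 2.88]. Speed limits (rad/s): [2.39, 2.39, 3.01, 3.14, 3.14, 3.14].

## Interface

Orientations are given as [roll, pitch, yaw] about the fixed x, y, z axes, in that order (R = Rz(yaw) Ry(pitch) Rx(roll)).
In Python, from rig import env gives the robot as it stands. The module is installed in compiled form; this text tells all that it offers.
- The arm moves only by the tool send_rows, never from a script. Its argument "targets" is a list of rows, each an object of numbers: "tx", "ty", "tz": the shift along the tool's x, y, z in units of 0.04 m (1.0 is 0.04 m); "ax", "ay", "az": the turn, a rotation vector about the tool's x, y, z in units of 0.15 rad (1.0 is 0.15 rad); "claw": the opening, from 0 (shut) to 1 (fully open). In form: [{"tx": .., "ty": .., "tz": .., "ax": .., "ay": .., "az": .., "claw": ..}, ...]. A call has 1 to 20 rows; each row shifts and turns the commanded pose from where the row before left it, along the tool's axes as they then stand; what a row does not reach is not made up. A row lasts 1/10 s, in which the tool goes at most 50 mm and 8.59 degrees, less where a joint would pass 70% of its speed; a pose out of reach is approached as far as the arm can. A call with a number of a shift or a turn outside -1 to 1 is refused whole. A call with a gripper value outside its range is refused whole. The fingers move at their own pace and stop on an object; "newtons" is the grip in N (left out, the last holds). Time passes only in rows, so rows that do not move let the fingers close. It gives the time, the measured TCP pose, the force and the opening at its end, in the units of the state.
- env.sense(): the state, without advancing time (a new reading comes with each control period).
- env.capture(name): name is "side" or "top"; returns a dict with "frame" (400x640x3 uint8, red, green, blue), "fx", "fy", "cx", "cy" (pixels), "dist_coeffs" ([k1, k2, p1, p2, k3] as OpenCV has them; the pictures are not rectified), "R" (3x3) and "t" (3): a world point X has camera coordinates R X + t. Camera axes: x right, y down, z forward; pixel columns grow to the right and rows downward; lengths in mm; the calibration is good to about 2 mm. A picture is of the moment at which its call begins. There is no depth.
- env.sign_off(): hands the job in, once; it reports no verdict.
The state is a dict: "time": time; "qpos": joint angles; "qvel": joint speeds; "joint_efforts": joint torques, N m; "tool_pos": TCP position; "orientation": TCP orientation; "force": force on the tool from outside, world axes, zero at the start; "wrist_torque": the same for the moment, N m; "width": finger opening in mm.
Only numpy, scipy, OpenCV 4.12 (cv2) and the standard library are available. Lean on these libraries where they do the work, as an engineer would, in place of code of your own. Each camera call takes 0.05 s, during which the arm holds its last target. There are 200 camera calls.

## Working session

There is one attempt and no reset: what is moved stays moved. The work goes in short steps, Python scripts to look and compute and a tool call to move; the robot and the scene stay as the last step left them, time stands still between calls to the robot, and variables do not carry over. Pictures are saved under pics/ and viewed, about 8 in all and at most 12, crops included, and the job is handed in when it is done.

Besides the shell and the picture viewer there is one more tool, called after "Emit:" as name([rows], argument=value, ...), one row to a line, values as JSON. send_rows: Moves the arm, as the interface text tells. Shifts and turns lie within -1 to 1; 1 stands for 0.04 m of shift or 0.15 rad of turn. Its arguments: {"type":"object","properties":{"targets":{"type":"array"},"newtons":{"type":"number"}},"required":["targets"]}

```bash
mkdir -p pics; cat > h.py <<'E'
import numpy as np, cv2
from rig import env
def snap(n,f):
    c=env.capture(n); cv2.imwrite('pics/'+f,c['frame'][:,:,::-1]); 
    np.savez('pics/'+f+'.npz',**c); return c
def K(c): return np.array([[c['fx'],0,c['cx']],[0,c['fy'],c['cy']],[0,0,1.]])
def proj(c,P):
    R=np.array(c['R'],float); r=cv2.Rodrigues(R)[0]
    return cv2.projectPoints(np.array(P,float).reshape(-1,1,3),r,np.array(c['t'],float),K(c),np.array(c['dist_coeffs'],float))[0].reshape(-1,2)
def ray(c,uv,z):
    "pixels to world points at height z"
    u=cv2.undistortPoints(np.array(uv,float).reshape(-1,1,2),K(c),np.array(c['dist_coeffs'],float)).reshape(-1,2)
    R=np.array(c['R'],float);t=np.array(c['t'],float); C=-R.T@t
    d=np.c_[u,np.ones(len(u))]@R
    return C+d*((z-C[2])/d[:,2])[:,None]
E
python3 - <<'E'
from h import *
for n in('top','side'):
    c=snap(n,n+'0.png'); R=np.array(c['R']);print(n,-R.T@np.array(c['t']),R[2],c['fx'])
print(env.sense())
E
```

```text
top [ 343.31799751  -32.87487107 1354.7418615 ] [ 0.14906318 -0.01329687 -0.98873827] 410.5294700013029
side [-10.10162414 762.07821704 835.0395704 ] [ 0.44257929 -0.64051933 -0.62758152] 375.09691967108057
{'time': 0.1, 'qpos': array([-1.37438070e+00,  3.13388327e-01,  1.49829932e+00, -1.40879016e-06,
        1.33097825e+00, -2.23396249e-01]), 'qvel': array([-0.00025289, -0.00179806, -0.00287203,  0.0002125 ,  0.00056966,
        0.00097025]), 'joint_efforts': array([ 2.18330482e-03, -4.12900543e+01, -2.60143965e+01, -1.79291201e-04,
        3.03409681e-03,  3.86137160e-06]), 'tool_pos': array([ 213.93413274, -479.21381835,  230.81848403]), 'orientation': array([-1.79291783,  1.56972308,  1.76848703]), 'force': array([0.5826506 , 0.84569211, 0.10763024]), 'wrist_torque': array([-0.02346104, -0.01340694, -0.02266447]), 'width': 85.29991229002091}
```

View pics/top0.png

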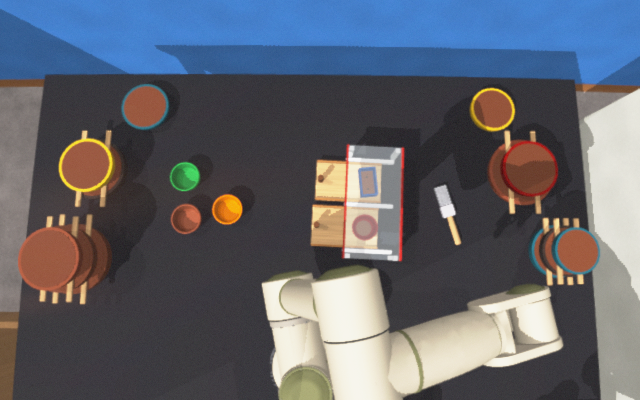

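View pics/side0.png

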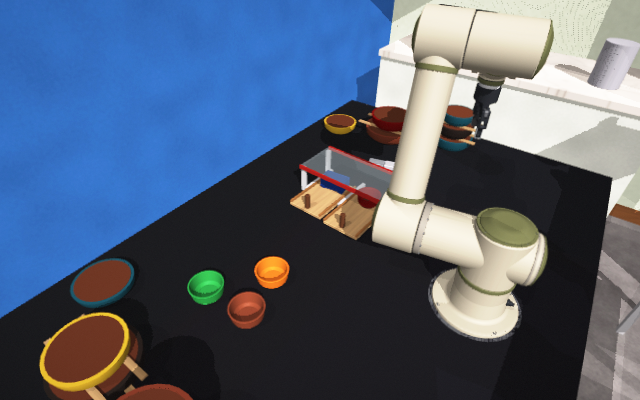

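```bash
python3 - <<'E'
import cv2,numpy as np
a=cv2.imread('pics/top0.png')[140:265,300:410]; b=cv2.imread('pics/side0.png')[140:245,285:405]
a=cv2.resize(a,None,fx=4,fy=4,interpolation=2); b=cv2.resize(b,None,fx=3,fy=3,interpolation=2)
o=np.zeros((500,800,3),np.uint8); o[:a.shape[0],:440]=a; o[:b.shape[0],440:800]=b; cv2.imwrite('pics/crop0.png',o)
E
```

```text
(no output)
```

View pics/crop0.png

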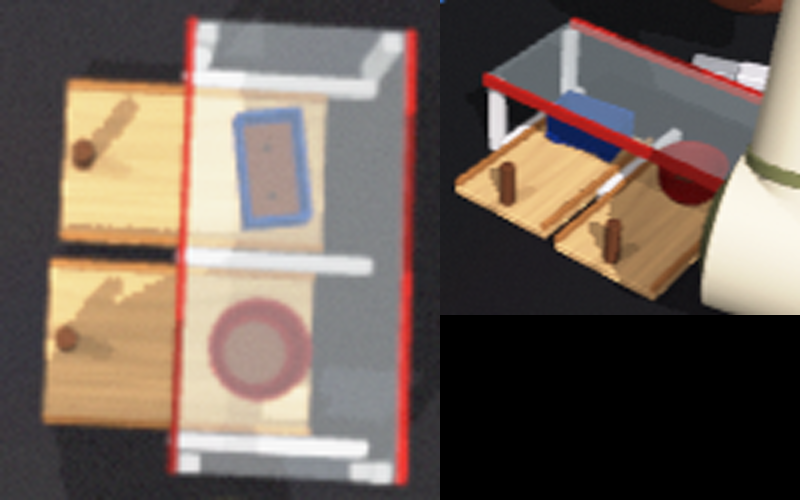

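```bash
cat >> h.py <<'E'
def crop(uv): return np.array(uv,float)/4+[300,140]-0.375
E
python3 - <<'E'
from h import *
from scipy.optimize import least_squares
c=dict(np.load('pics/top0.png.npz')); s=dict(np.load('pics/side0.png.npz'))
w=ray(c,crop([(190,20),(173,472),(414,30),(403,483)]),110); print(w.round(1))
k=ray(c,crop([(82,146),(64,333)]),72);print('knobtops',k.round(1))
pp=ray(c,crop([(233,114),(301,108),(312,220),(244,229)]),66);print('pot',pp.round(1),pp.mean(0))
ks=np.array([(507,163),(613,221)])/3-[440/3,0]+[285,140]-.33
print('side knobtops',ray(s,ks,72).round(1))
f=np.array([[0,175,110],[0,-175,110],[170,175,110],[170,-175,110.]])
def R2(a): return np.array([[np.cos(a),-np.sin(a)],[np.sin(a),np.cos(a)]])
def res(p): return (f[:,:2]@R2(p[2]).T+p[:2]-w[:,:2]).ravel()
r=least_squares(res,[500,-30,-1.57]);print('rack',r.x,res(r.x).round(1))
p=r.x
for n,kk in zip('fn',k): print('knob in rack',n,(kk[:2]-p[:2])@R2(p[2]))
print('pot rack',(pp[:,:2]-p[:2])@R2(p[2]))
print('pred far knob closed',R2(p[2])@[-75,75]+p[:2])
e=pp[3]-pp[0]+pp[2]-pp[1];print('long dir',np.arctan2(e[1],e[0]),np.linalg.norm(e)/2, np.linalg.norm(pp[1]-pp[0]))
E
```

```text
[[ 688.9 -120.2  110. ]
 [ 339.3 -106.4  110. ]
 [ 682.7 -296.1  110. ]
 [ 331.7 -279.7  110. ]]
knobtops [[595.3 -36.5  72. ]
 [446.3 -23.5  72. ]]
pot [[ 623.6 -157.6   66. ]
 [ 629.1 -212.4   66. ]
 [ 538.  -220.    66. ]
 [ 530.4 -165.7   66. ]] [ 580.28576787 -188.92029679   66.        ]
side knobtops [[598.6 -40.6  72. ]
 [448.  -26.3  72. ]]
rack [ 514.26290755 -115.69601803   -1.61317944] [ 0.2 -2.9  0.1 -1.9 -0.8  3.2  0.5  1.6]
knob in rack f [-82.51457745  77.60350238]
knob in rack n [-89.2504382 -71.7653356]
pot rack [[ 37.22717515 111.0474407 ]
 [ 91.77644375 118.78908118]
 [103.1809329   28.1771833 ]
 [ 49.25986498  18.25075077]]
pred far knob closed [592.37333755 -43.94115252]
long dir -3.0568778924618396 92.45000195294347 55.095877359335034
```

```bash
cat >> h.py <<'E'
from scipy.spatial.transform import Rotation as Ro
def plan(target,jaw,s=None):
    "tool turn and then shift (rows units) to reach TCP target, tool down, jaw axis along world angle jaw (mod pi)"
    s=s or env.sense(); R=Ro.from_euler('xyz',s['orientation'])
    y=np.array([np.cos(jaw),np.sin(jaw),0.]); 
    if y@R.as_matrix()[:,1]<0: y=-y
    x=np.array([0,0,-1.]); T=np.c_[x,y,np.cross(x,y)]
    rv=(R.inv()*Ro.from_matrix(T)).as_rotvec()/.15
    d=np.array(target)-s['tool_pos']
    print('t',s['time'],'pos',s['tool_pos'].round(1),'F',s['force'].round(1),'w',round(s['width'],1),'q',s['qpos'].round(2))
    print('turn',rv.round(2),'shift(after turn)',(T.T@d/40).round(2)); print('axes after turn\n',T.round(3))
E
python3 - <<'E'
from h import *
plan([597,-39,200],-1.613); plan([597,-39,38],-1.613)
E
```

```text
t 0.1 pos [ 213.9 -479.2  230.8] F [0.6 0.8 0.1] w 85.3 q [-1.37  0.31  1.5  -0.    1.33 -0.22]
turn [3.08 0.   0.01] shift(after turn) [  0.77 -11.4   -9.1 ]
axes after turn
 [[ 0.    -0.042 -0.999]
 [ 0.    -0.999  0.042]
 [-1.     0.     0.   ]]
t 0.1 pos [ 213.9 -479.2  230.8] F [0.6 0.8 0.1] w 85.3 q [-1.37  0.31  1.5  -0.    1.33 -0.22]
turn [3.08 0.   0.01] shift(after turn) [  4.82 -11.4   -9.1 ]
axes after turn
 [[ 0.    -0.042 -0.999]
 [ 0.    -0.999  0.042]
 [-1.     0.     0.   ]]
```

Emit:
send_rows([
  {"ax": 0.77,"claw": 1},
  {"ax": 0.77,"claw": 1},
  {"ax": 0.77,"claw": 1},
  {"ax": 0.77,"claw": 1},
  {"ty": -0.76,"tz": -0.6,"claw": 1},
  {"ty": -0.76,"tz": -0.6,"claw": 1},
  {"ty": -0.76,"tz": -0.6,"claw": 1},
  {"ty": -0.76,"tz": -0.6,"claw": 1},
  {"ty": -0.76,"tz": -0.6,"claw": 1},
  {"ty": -0.76,"tz": -0.6,"claw": 1},
  {"ty": -0.76,"tz": -0.6,"claw": 1},
  {"ty": -0.76,"tz": -0.6,"claw": 1},
  {"ty": -0.76,"tz": -0.6,"claw": 1},
  {"ty": -0.76,"tz": -0.6,"claw": 1},
  {"ty": -0.76,"tz": -0.6,"claw": 1},
  {"ty": -0.76,"tz": -0.6,"claw": 1},
  {"ty": -0.76,"tz": -0.6,"claw": 1},
  {"ty": -0.76,"tz": -0.6,"claw": 1},
  {"ty": -0.76,"tz": -0.6,"claw": 1},
])

```text
$.targets[0]: bad value
```

Emit:
send_rows([
  {"claw": 1},
  {"claw": 1},
  {"claw": 1},
])

```text
$.targets[0]: bad value
```

```bash
python3 - <<'E'
from h import *
plan([597,-39,110],-1.613)
c=snap('side','s1.png'); p=proj(c,[597,-39,72])[0]; print(p)
x,y=p.astype(int); i=c['frame'][max(0,y-90):y+60,x-80:x+120,::-1]; cv2.imwrite('pics/s1c.png',cv2.resize(i,None,fx=4,fy=4,interpolation=2)); print(max(0,y-90),x-80)
E
```

```text
t 0.1 pos [ 213.9 -479.2  230.8] F [0.6 0.8 0.1] w 85.3 q [-1.37  0.31  1.5  -0.    1.33 -0.22]
turn [3.08 0.   0.01] shift(after turn) [  3.02 -11.4   -9.1 ]
axes after turn
 [[ 0.    -0.042 -0.999]
 [ 0.    -0.999  0.042]
 [-1.     0.     0.   ]]
[307.08266989 194.40806934]
104 227
```

View pics/s1c.png

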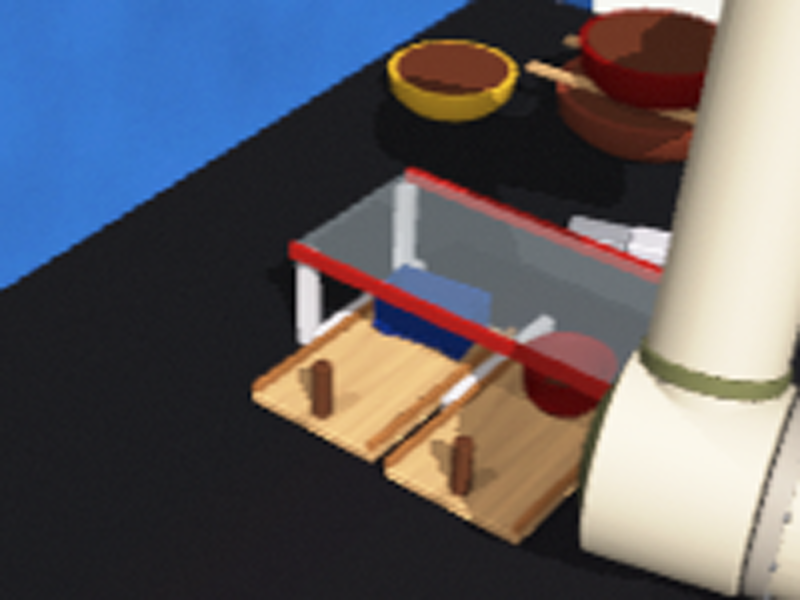

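The rows were refused because every key is needed, so nothing moved. In the side crop the far knob's top sits at about (307.5, 194.5), which matches (597, -39). I'll resend with all keys.

Emit:
send_rows([
  {"tx": 0,"ty": 0,"tz": 0,"ax": 0.77,"ay": 0,"az": 0,"claw": 1},
  {"tx": 0,"ty": 0,"tz": 0,"ax": 0.77,"ay": 0,"az": 0,"claw": 1},
  {"tx": 0,"ty": 0,"tz": 0,"ax": 0.77,"ay": 0,"az": 0,"claw": 1},
  {"tx": 0,"ty": 0,"tz": 0,"ax": 0.77,"ay": 0,"az": 0,"claw": 1},
  {"tx": 0,"ty": -0.76,"tz": -0.6,"ax": 0,"ay": 0,"az": 0,"claw": 1},
  {"tx": 0,"ty": -0.76,"tz": -0.6,"ax": 0,"ay": 0,"az": 0,"claw": 1},
  {"tx": 0,"ty": -0.76,"tz": -0.6,"ax": 0,"ay": 0,"az": 0,"claw": 1},
  {"tx": 0,"ty": -0.76,"tz": -0.6,"ax": 0,"ay": 0,"az": 0,"claw": 1},
  {"tx": 0,"ty": -0.76,"tz": -0.6,"ax": 0,"ay": 0,"az": 0,"claw": 1},
  {"tx": 0,"ty": -0.76,"tz": -0.6,"ax": 0,"ay": 0,"az": 0,"claw": 1},
  {"tx": 0,"ty": -0.76,"tz": -0.6,"ax": 0,"ay": 0,"az": 0,"claw": 1},
  {"tx": 0,"ty": -0.76,"tz": -0.6,"ax": 0,"ay": 0,"az": 0,"claw": 1},
  {"tx": 0,"ty": -0.76,"tz": -0.6,"ax": 0,"ay": 0,"az": 0,"claw": 1},
  {"tx": 0,"ty": -0.76,"tz": -0.6,"ax": 0,"ay": 0,"az": 0,"claw": 1},
  {"tx": 0,"ty": -0.76,"tz": -0.6,"ax": 0,"ay": 0,"az": 0,"claw": 1},
  {"tx": 0,"ty": -0.76,"tz": -0.6,"ax": 0,"ay": 0,"az": 0,"claw": 1},
  {"tx": 0,"ty": -0.76,"tz": -0.6,"ax": 0,"ay": 0,"az": 0,"claw": 1},
  {"tx": 0,"ty": -0.76,"tz": -0.6,"ax": 0,"ay": 0,"az": 0,"claw": 1},
  {"tx": 0,"ty": -0.76,"tz": -0.6,"ax": 0,"ay": 0,"az": 0,"claw": 1},
  {"tx": 0,"ty": 0,"tz": 0,"ax": 0,"ay": 0,"az": 0,"claw": 1},
])

```text
time: 2.15
tool_pos: [594.4, -35.7, 230.4]
orientation: [-1.113, 1.57, 1.991]
force: [-1.0, -1.4, 0.1]
width: 85.1
```

Emit:
send_rows([
  {"tx": 0,"ty": 0,"tz": 0,"ax": 0,"ay": 0,"az": 0,"claw": 1},
  {"tx": 0,"ty": 0,"tz": 0,"ax": 0,"ay": 0,"az": 0,"claw": 1},
])

```text
time: 2.35
tool_pos: [592.4, -39.7, 231.2]
orientation: [0.185, 1.57, -2.999]
force: [-0.2, 0.1, -0.2]
width: 85.4
```

```bash
python3 - <<'E'
from h import *
plan([597,-39,110],-1.613)
E
```

```text
t 2.35 pos [592.4 -39.7 231.2] F [-0.2  0.1 -0.2] w 85.4 q [-0.26  0.47  1.28 -0.    1.4   1.35]
turn [-0.01  0.   -0.  ] shift(after turn) [ 3.03 -0.02 -0.11]
axes after turn
 [[ 0.    -0.042 -0.999]
 [ 0.    -0.999  0.042]
 [-1.     0.     0.   ]]
```

Emit:
send_rows([
  {"tx": 0.8,"ty": 0,"tz": -0.11,"ax": 0,"ay": 0,"az": 0,"claw": 1},
  {"tx": 0.8,"ty": 0,"tz": 0,"ax": 0,"ay": 0,"az": 0,"claw": 1},
  {"tx": 0.8,"ty": 0,"tz": 0,"ax": 0,"ay": 0,"az": 0,"claw": 1},
  {"tx": 0.8,"ty": 0,"tz": 0,"ax": 0,"ay": 0,"az": 0,"claw": 1},
  {"tx": 0.4,"ty": 0,"tz": 0,"ax": 0,"ay": 0,"az": 0,"claw": 1},
  {"tx": 0.4,"ty": 0,"tz": 0,"ax": 0,"ay": 0,"az": 0,"claw": 1},
  {"tx": 0.4,"ty": 0,"tz": 0,"ax": 0,"ay": 0,"az": 0,"claw": 1},
  {"tx": 0.4,"ty": 0,"tz": 0,"ax": 0,"ay": 0,"az": 0,"claw": 1},
  {"tx": 0,"ty": 0,"tz": 0,"ax": 0,"ay": 0,"az": 0,"claw": 1},
  {"tx": 0,"ty": 0,"tz": 0,"ax": 0,"ay": 0,"az": 0,"claw": 1},
])

```text
time: 3.35
tool_pos: [597.2, -40.0, 39.9]
orientation: [2.775, 1.57, -0.41]
force: [0.6, 1.0, -0.7]
width: 85.4
```

Emit:
send_rows([
  {"tx": 0,"ty": 0,"tz": 0,"ax": 0,"ay": 0,"az": 0,"claw": 0.5},
  {"tx": 0,"ty": 0,"tz": 0,"ax": 0,"ay": 0,"az": 0,"claw": 0.4},
  {"tx": 0,"ty": 0,"tz": 0,"ax": 0,"ay": 0,"az": 0,"claw": 0.3},
  {"tx": 0,"ty": 0,"tz": 0,"ax": 0,"ay": 0,"az": 0,"claw": 0.1},
  {"tx": 0,"ty": 0,"tz": 0,"ax": 0,"ay": 0,"az": 0,"claw": 0.1},
  {"tx": 0,"ty": 0,"tz": 0,"ax": 0,"ay": 0,"az": 0,"claw": 0},
  {"tx": 0,"ty": 0,"tz": 0,"ax": 0,"ay": 0,"az": 0,"claw": 0},
  {"tx": 0,"ty": 0,"tz": 0,"ax": 0,"ay": 0,"az": 0,"claw": 0},
], newtons=25)

```text
time: 4.15
tool_pos: [597.4, -39.2, 39.6]
orientation: [-3.111, 1.571, -0.011]
force: [-0.7, 0.4, 3.9]
width: 17.1
```

```bash
python3 - <<'E'
from h import *
plan([597,-39,38],-1.613)
c=snap('side','s2.png'); p=proj(c,[597,-39,72])[0]
x,y=p.astype(int); i=c['frame'][max(0,y-90):y+60,x-80:x+120,::-1]; cv2.imwrite('pics/s2c.png',cv2.resize(i,None,fx=4,fy=4,interpolation=2))
E
```

```text
t 4.15 pos [597.4 -39.2  39.6] F [-0.7  0.4  3.9] w 17.1 q [-0.26  0.68  1.47  0.    1.    1.35]
turn [ 0. -0.  0.] shift(after turn) [ 0.04 -0.    0.01]
axes after turn
 [[ 0.    -0.042 -0.999]
 [ 0.    -0.999  0.042]
 [-1.     0.     0.   ]]
```

View pics/s2c.png

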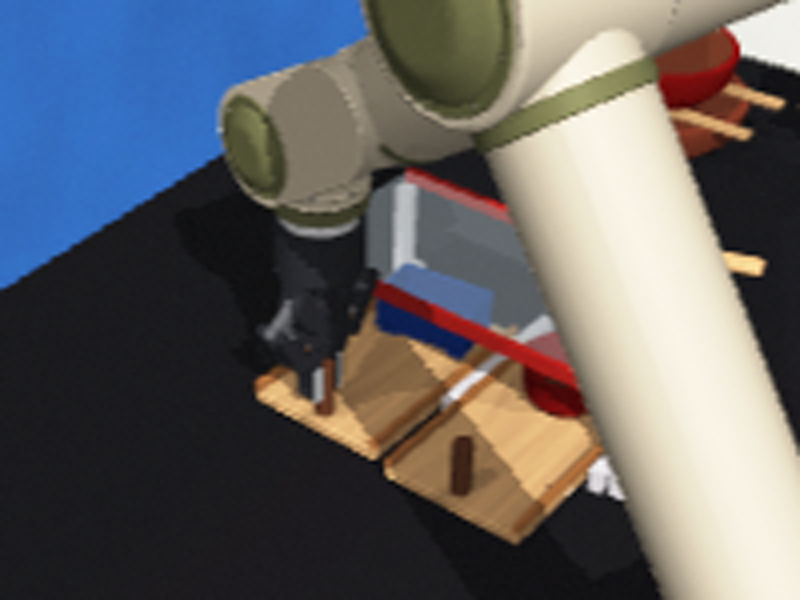

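Picture 5 shows the fingers closed on the far knob, width 17 mm. Next I pull slowly with a gentle ramp.

Emit:
send_rows([
  {"tx": 0,"ty": -0.03,"tz": 0,"ax": 0,"ay": 0,"az": 0,"claw": 0},
  {"tx": 0,"ty": -0.06,"tz": 0,"ax": 0,"ay": 0,"az": 0,"claw": 0},
  {"tx": 0,"ty": -0.1,"tz": 0,"ax": 0,"ay": 0,"az": 0,"claw": 0},
  {"tx": 0,"ty": -0.13,"tz": 0,"ax": 0,"ay": 0,"az": 0,"claw": 0},
  {"tx": 0,"ty": -0.15,"tz": 0,"ax": 0,"ay": 0,"az": 0,"claw": 0},
  {"tx": 0,"ty": -0.15,"tz": 0,"ax": 0,"ay": 0,"az": 0,"claw": 0},
  {"tx": 0,"ty": -0.15,"tz": 0,"ax": 0,"ay": 0,"az": 0,"claw": 0},
  {"tx": 0,"ty": -0.15,"tz": 0,"ax": 0,"ay": 0,"az": 0,"claw": 0},
  {"tx": 0,"ty": -0.15,"tz": 0,"ax": 0,"ay": 0,"az": 0,"claw": 0},
  {"tx": 0,"ty": -0.15,"tz": 0,"ax": 0,"ay": 0,"az": 0,"claw": 0},
])

```text
time: 5.2
tool_pos: [599.6, 9.6, 39.6]
orientation: [2.588, 1.57, -0.596]
force: [0.0, -1.4, 5.1]
width: 17.1
```

Emit:
send_rows([
  {"tx": 0,"ty": -0.15,"tz": 0,"ax": 0,"ay": 0,"az": 0,"claw": 0},
  {"tx": 0,"ty": -0.15,"tz": 0,"ax": 0,"ay": 0,"az": 0,"claw": 0},
  {"tx": 0,"ty": -0.15,"tz": 0,"ax": 0,"ay": 0,"az": 0,"claw": 0},
  {"tx": 0,"ty": -0.15,"tz": 0,"ax": 0,"ay": 0,"az": 0,"claw": 0},
  {"tx": 0,"ty": -0.15,"tz": 0,"ax": 0,"ay": 0,"az": 0,"claw": 0},
  {"tx": 0,"ty": -0.15,"tz": 0,"ax": 0,"ay": 0,"az": 0,"claw": 0},
  {"tx": 0,"ty": -0.15,"tz": 0,"ax": 0,"ay": 0,"az": 0,"claw": 0},
  {"tx": 0,"ty": -0.15,"tz": 0,"ax": 0,"ay": 0,"az": 0,"claw": 0},
  {"tx": 0,"ty": -0.15,"tz": 0,"ax": 0,"ay": 0,"az": 0,"claw": 0},
  {"tx": 0,"ty": -0.15,"tz": 0,"ax": 0,"ay": 0,"az": 0,"claw": 0},
  {"tx": 0,"ty": -0.15,"tz": 0,"ax": 0,"ay": 0,"az": 0,"claw": 0},
  {"tx": 0,"ty": -0.15,"tz": 0,"ax": 0,"ay": 0,"az": 0,"claw": 0},
  {"tx": 0,"ty": -0.15,"tz": 0,"ax": 0,"ay": 0,"az": 0,"claw": 0},
  {"tx": 0,"ty": -0.15,"tz": 0,"ax": 0,"ay": 0,"az": 0,"claw": 0},
  {"tx": 0,"ty": -0.15,"tz": 0,"ax": 0,"ay": 0,"az": 0,"claw": 0},
  {"tx": 0,"ty": -0.15,"tz": 0,"ax": 0,"ay": 0,"az": 0,"claw": 0},
  {"tx": 0,"ty": -0.13,"tz": 0,"ax": 0,"ay": 0,"az": 0,"claw": 0},
  {"tx": 0,"ty": -0.1,"tz": 0,"ax": 0,"ay": 0,"az": 0,"claw": 0},
  {"tx": 0,"ty": -0.06,"tz": 0,"ax": 0,"ay": 0,"az": 0,"claw": 0},
  {"tx": 0,"ty": -0.03,"tz": 0,"ax": 0,"ay": 0,"az": 0,"claw": 0},
])

```text
time: 7.2
tool_pos: [604.6, 118.7, 39.6]
orientation: [-3.103, 1.569, -0.004]
force: [5.8, -1.4, 4.8]
width: 17.4
```

```bash
python3 - <<'E'
from h import *
plan([597,-39,38],-1.613)
c=snap('top','t3.png'); i=c['frame'][130:270,240:420,::-1]; cv2.imwrite('pics/t3c.png',cv2.resize(i,None,fx=4,fy=4,interpolation=2))
E
```

```text
t 7.2 pos [604.6 118.7  39.6] F [ 5.8 -1.4  4.8] w 17.4 q [ 0.    0.71  1.41 -0.    1.02  1.62]
turn [ 0.   -0.01  0.  ] shift(after turn) [0.04 3.95 0.02]
axes after turn
 [[ 0.    -0.042 -0.999]
 [ 0.    -0.999  0.042]
 [-1.     0.     0.   ]]
```

View pics/t3c.png

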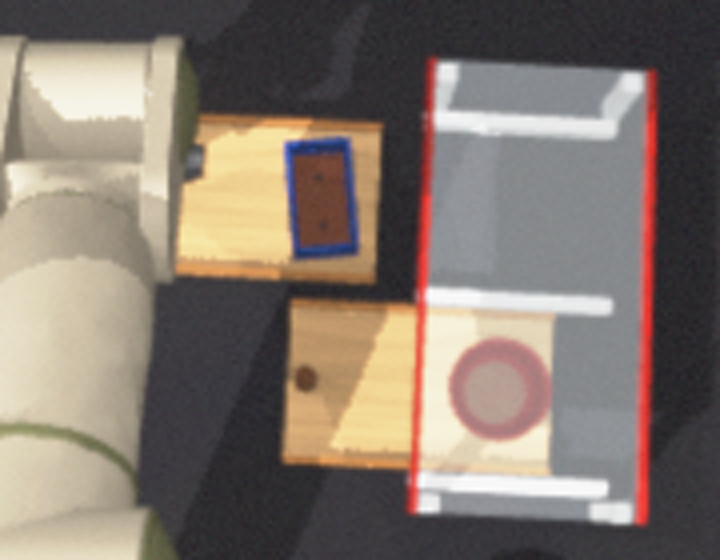

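Emit:
send_rows([
  {"tx": 0,"ty": 0,"tz": 0,"ax": 0,"ay": 0,"az": 0,"claw": 0.5},
  {"tx": 0,"ty": 0,"tz": 0,"ax": 0,"ay": 0,"az": 0,"claw": 0.5},
  {"tx": 0,"ty": 0,"tz": 0,"ax": 0,"ay": 0,"az": 0,"claw": 0.6},
  {"tx": -0.2,"ty": 0,"tz": 0,"ax": 0,"ay": 0,"az": 0,"claw": 0.6},
  {"tx": -0.5,"ty": 0,"tz": 0,"ax": 0,"ay": 0,"az": 0,"claw": 0.6},
  {"tx": -0.8,"ty": 0,"tz": 0,"ax": 0,"ay": 0,"az": 0,"claw": 1},
  {"tx": -0.8,"ty": 0,"tz": 0,"ax": 0,"ay": 0,"az": 0,"claw": 1},
  {"tx": -0.8,"ty": 0,"tz": 0,"ax": 0,"ay": 0,"az": 0,"claw": 1},
  {"tx": 0,"ty": 0,"tz": 0,"ax": 0,"ay": 0,"az": 0,"claw": 1},
  {"tx": 0,"ty": 0,"tz": 0,"ax": 0,"ay": 0,"az": 0,"claw": 1},
])

```text
time: 8.25
tool_pos: [603.9, 118.3, 163.8]
orientation: [-2.979, 1.57, 0.12]
force: [0.0, -0.3, -0.7]
width: 85.6
```

```bash
python3 - <<'E'
from h import *
c=snap('top','t4.png'); s=snap('side','s4.png')
def seg(c,roi):
    h=cv2.cvtColor(np.ascontiguousarray(c['frame']),cv2.COLOR_RGB2HSV); m=cv2.inRange(h,(105,120,60),(130,255,255))
    k=np.zeros_like(m); x0,x1,y0,y1=roi; k[y0:y1,x0:x1]=m[y0:y1,x0:x1]
    return k
m=seg(c,(300,340,155,200)); pts=np.argwhere(m)[:,::-1].astype(np.float32); r=cv2.minAreaRect(pts); b=cv2.boxPoints(r); print(len(pts),r)
w0=crop([(284,143),(350,138),(358,252),(295,259)])+[-60,-10]
for b in(b,w0):
    w=ray(c,b,66); print(w.round(1)[:,:2].tolist(),w.mean(0).round(1)); 
    for i in range(2):
        d=w[(i+1)%4]-w[i]+w[(i+2)%4]-w[(i+3)%4]; print(np.linalg.norm(d)/2,np.arctan2(d[1],d[0]))
i=s['frame'][130:250,220:380,::-1].copy(); cv2.imwrite('pics/s4c.png',cv2.resize(i,None,fx=4,fy=4,interpolation=2))
plan([580,-30,120],-1.487)
E
```

```text
105 ((319.9225769042969, 178.83851623535156), (28.27057647705078, 15.299370765686035), 86.18592071533203)
[[631.8, -8.2], [635.6, -57.1], [543.9, -63.5], [540.3, -15.1]] [587.9 -36.   66. ]
48.85983911202226 -1.495110148666113
91.81597531233999 -3.0692169016981627
[[631.4, -5.8], [635.9, -58.8], [543.3, -65.5], [537.3, -15.5]] [587.  -36.4  66. ]
51.72525567692568 -1.4686693402339916
93.66555025967887 -3.053655959268092
t 8.35 pos [603.3 118.2 162.2] F [0.3 0.3 0.4] w 85.6 q [0.   0.57 1.3  0.   1.27 1.62]
turn [-0.84  0.01  0.  ] shift(after turn) [1.06 3.64 0.89]
axes after turn
 [[ 0.     0.084 -0.996]
 [ 0.    -0.996 -0.084]
 [-1.     0.    -0.   ]]
```

View pics/s4c.png

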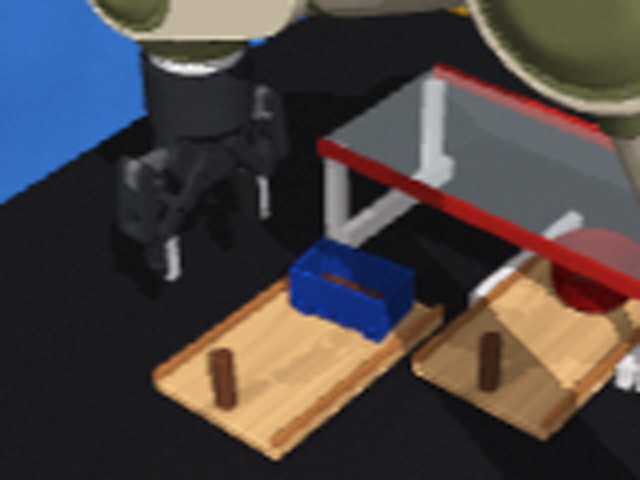

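```bash
python3 - <<'E'
from h import *
s=dict(np.load('pics/s4.png.npz'))
w=ray(s,np.array([(322,241),(414,272),(383,300),(290,269)])/4+[220,130]-.375,66); print(w.round(1),w.mean(0))
plan([587.5,-37,110],-1.49)
E
```

```text
[[636.5 -51.6  66. ]
 [547.9 -63.1  66. ]
 [546.8 -17.3  66. ]
 [633.8  -4.4  66. ]] [591.23485133 -34.11518487  66.        ]
t 8.35 pos [603.3 118.2 162.2] F [0.3 0.3 0.4] w 85.6 q [0.   0.57 1.3  0.   1.27 1.62]
turn [-0.82  0.01  0.  ] shift(after turn) [1.31 3.84 0.71]
axes after turn
 [[ 0.     0.081 -0.997]
 [ 0.    -0.997 -0.081]
 [-1.     0.    -0.   ]]
```

Emit:
send_rows([
  {"tx": 0,"ty": 0,"tz": 0,"ax": -0.82,"ay": 0,"az": 0,"claw": 1},
  {"tx": 0,"ty": 0.3,"tz": 0.05,"ax": 0,"ay": 0,"az": 0,"claw": 1},
  {"tx": 0,"ty": 0.6,"tz": 0.1,"ax": 0,"ay": 0,"az": 0,"claw": 1},
  {"tx": 0,"ty": 0.6,"tz": 0.1,"ax": 0,"ay": 0,"az": 0,"claw": 1},
  {"tx": 0,"ty": 0.6,"tz": 0.1,"ax": 0,"ay": 0,"az": 0,"claw": 1},
  {"tx": 0,"ty": 0.6,"tz": 0.1,"ax": 0,"ay": 0,"az": 0,"claw": 1},
  {"tx": 0,"ty": 0.6,"tz": 0.1,"ax": 0,"ay": 0,"az": 0,"claw": 1},
  {"tx": 0,"ty": 0.53,"tz": 0.12,"ax": 0,"ay": 0,"az": 0,"claw": 1},
  {"tx": 0.4,"ty": 0,"tz": 0,"ax": 0,"ay": 0,"az": 0,"claw": 1},
  {"tx": 0.4,"ty": 0,"tz": 0,"ax": 0,"ay": 0,"az": 0,"claw": 1},
  {"tx": 0.4,"ty": 0,"tz": 0,"ax": 0,"ay": 0,"az": 0,"claw": 1},
  {"tx": 0,"ty": 0,"tz": 0,"ax": 0,"ay": 0,"az": 0,"claw": 1},
  {"tx": 0,"ty": 0,"tz": 0,"ax": 0,"ay": 0,"az": 0,"claw": 1},
])

```text
time: 9.65
tool_pos: [589.4, -37.1, 115.3]
orientation: [-0.271, 1.57, 2.949]
force: [-0.2, 0.0, 0.7]
width: 85.1
```

```bash
python3 - <<'E'
from h import *
plan([589,-36.5,27],-1.49)
s=snap('side','s5.png')
i=s['frame'][130:250,220:380,::-1].copy(); cv2.imwrite('pics/s5c.png',cv2.resize(i,None,fx=5,fy=5,interpolation=2))
E
```

```text
t 9.65 pos [589.4 -37.1 115.3] F [-0.2  0.   0.7] w 85.1 q [-0.26  0.56  1.44 -0.    1.14  1.23]
turn [-0.01  0.    0.  ] shift(after turn) [ 2.21 -0.01  0.01]
axes after turn
 [[ 0.     0.081 -0.997]
 [ 0.    -0.997 -0.081]
 [-1.     0.    -0.   ]]
```

View pics/s5c.png

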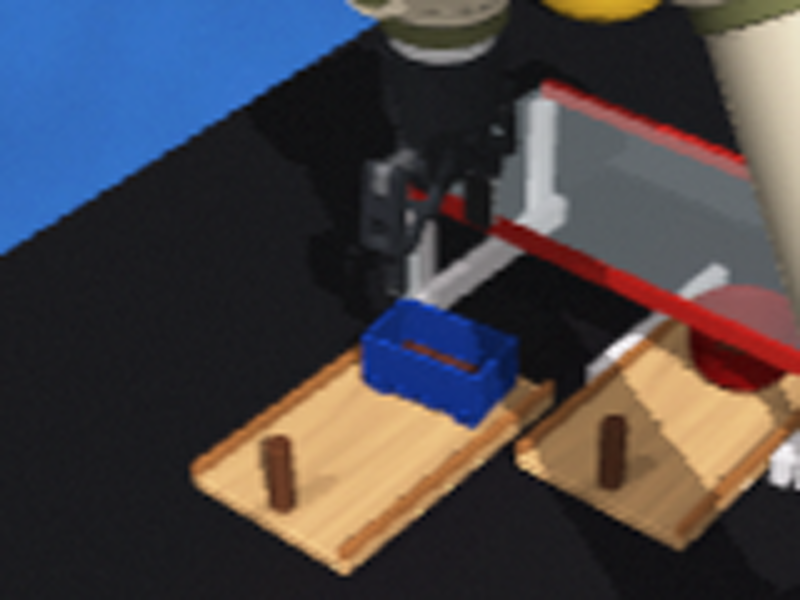

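Picture 8 shows the open fingers above the pot, straddling it. I'll descend and close.

Emit:
send_rows([
  {"tx": 0.3,"ty": 0,"tz": 0,"ax": 0,"ay": 0,"az": 0,"claw": 1},
  {"tx": 0.3,"ty": 0,"tz": 0,"ax": 0,"ay": 0,"az": 0,"claw": 1},
  {"tx": 0.2,"ty": 0,"tz": 0,"ax": 0,"ay": 0,"az": 0,"claw": 1},
  {"tx": 0.2,"ty": 0,"tz": 0,"ax": 0,"ay": 0,"az": 0,"claw": 1},
  {"tx": 0,"ty": 0,"tz": 0,"ax": 0,"ay": 0,"az": 0,"claw": 1},
  {"tx": 0,"ty": 0,"tz": 0,"ax": 0,"ay": 0,"az": 0,"claw": 1},
])

```text
time: 10.3
tool_pos: [589.7, -36.6, 75.3]
orientation: [2.139, 1.571, -0.922]
force: [-0.7, -0.2, 0.2]
width: 85.3
```

Emit:
send_rows([
  {"tx": 0.2,"ty": 0,"tz": 0,"ax": 0,"ay": 0,"az": 0,"claw": 1},
  {"tx": 0.2,"ty": 0,"tz": 0,"ax": 0,"ay": 0,"az": 0,"claw": 1},
  {"tx": 0.2,"ty": 0,"tz": 0,"ax": 0,"ay": 0,"az": 0,"claw": 1},
  {"tx": 0.2,"ty": 0,"tz": 0,"ax": 0,"ay": 0,"az": 0,"claw": 1},
  {"tx": 0.2,"ty": 0,"tz": 0,"ax": 0,"ay": 0,"az": 0,"claw": 1},
  {"tx": 0.2,"ty": 0,"tz": 0,"ax": 0,"ay": 0,"az": 0,"claw": 1},
  {"tx": 0,"ty": 0,"tz": 0,"ax": 0,"ay": 0,"az": 0,"claw": 1},
  {"tx": 0,"ty": 0,"tz": 0,"ax": 0,"ay": 0,"az": 0,"claw": 1},
])

```text
time: 11.1
tool_pos: [589.7, -36.6, 27.3]
orientation: [-1.032, 1.571, 2.19]
force: [0.4, 0.7, 0.5]
width: 85.6
```

Close slowly so the pot is only nudged, not knocked.

Emit:
send_rows([
  {"tx": 0,"ty": 0,"tz": 0,"ax": 0,"ay": 0,"az": 0,"claw": 0.92},
  {"tx": 0,"ty": 0,"tz": 0,"ax": 0,"ay": 0,"az": 0,"claw": 0.85},
  {"tx": 0,"ty": 0,"tz": 0,"ax": 0,"ay": 0,"az": 0,"claw": 0.8},
  {"tx": 0,"ty": 0,"tz": 0,"ax": 0,"ay": 0,"az": 0,"claw": 0.76},
  {"tx": 0,"ty": 0,"tz": 0,"ax": 0,"ay": 0,"az": 0,"claw": 0.73},
  {"tx": 0,"ty": 0,"tz": 0,"ax": 0,"ay": 0,"az": 0,"claw": 0.7},
  {"tx": 0,"ty": 0,"tz": 0,"ax": 0,"ay": 0,"az": 0,"claw": 0.67},
  {"tx": 0,"ty": 0,"tz": 0,"ax": 0,"ay": 0,"az": 0,"claw": 0.64},
  {"tx": 0,"ty": 0,"tz": 0,"ax": 0,"ay": 0,"az": 0,"claw": 0.6},
  {"tx": 0,"ty": 0,"tz": 0,"ax": 0,"ay": 0,"az": 0,"claw": 0.5},
  {"tx": 0,"ty": 0,"tz": 0,"ax": 0,"ay": 0,"az": 0,"claw": 0.3},
  {"tx": 0,"ty": 0,"tz": 0,"ax": 0,"ay": 0,"az": 0,"claw": 0},
  {"tx": 0,"ty": 0,"tz": 0,"ax": 0,"ay": 0,"az": 0,"claw": 0},
  {"tx": 0,"ty": 0,"tz": 0,"ax": 0,"ay": 0,"az": 0,"claw": 0},
], newtons=40)

```text
time: 12.5
tool_pos: [589.7, -36.6, 27.5]
orientation: [2.635, 1.57, -0.425]
force: [-1.7, -0.4, 4.8]
width: 53.4
```

Emit:
send_rows([
  {"tx": -0.05,"ty": 0,"tz": 0,"ax": 0,"ay": 0,"az": 0,"claw": 0},
  {"tx": -0.1,"ty": 0,"tz": 0,"ax": 0,"ay": 0,"az": 0,"claw": 0},
  {"tx": -0.1,"ty": 0,"tz": 0,"ax": 0,"ay": 0,"az": 0,"claw": 0},
  {"tx": -0.1,"ty": 0,"tz": 0,"ax": 0,"ay": 0,"az": 0,"claw": 0},
  {"tx": -0.1,"ty": 0,"tz": 0,"ax": 0,"ay": 0,"az": 0,"claw": 0},
  {"tx": 0,"ty": 0,"tz": 0,"ax": 0,"ay": 0,"az": 0,"claw": 0},
  {"tx": 0,"ty": 0,"tz": 0,"ax": 0,"ay": 0,"az": 0,"claw": 0},
])

```text
time: 13.2
tool_pos: [589.5, -36.6, 45.3]
orientation: [-2.869, 1.571, 0.353]
force: [-0.1, -0.9, -2.8]
width: 53.6
```

```bash
python3 - <<'E'
from h import *
plan([589,-36.5,27],-1.49)
s=snap('side','s6.png')
i=s['frame'][130:250,220:380,::-1].copy(); cv2.imwrite('pics/s6c.png',cv2.resize(i,None,fx=5,fy=5,interpolation=2))
E
```

```text
t 13.2 pos [589.5 -36.6  45.3] F [-0.1 -0.9 -2.8] w 53.6 q [-0.26  0.65  1.49  0.    1.    1.23]
turn [ 0. -0.  0.] shift(after turn) [ 0.46 -0.    0.01]
axes after turn
 [[ 0.     0.081 -0.997]
 [ 0.    -0.997 -0.081]
 [-1.     0.    -0.   ]]
```

View pics/s6c.png

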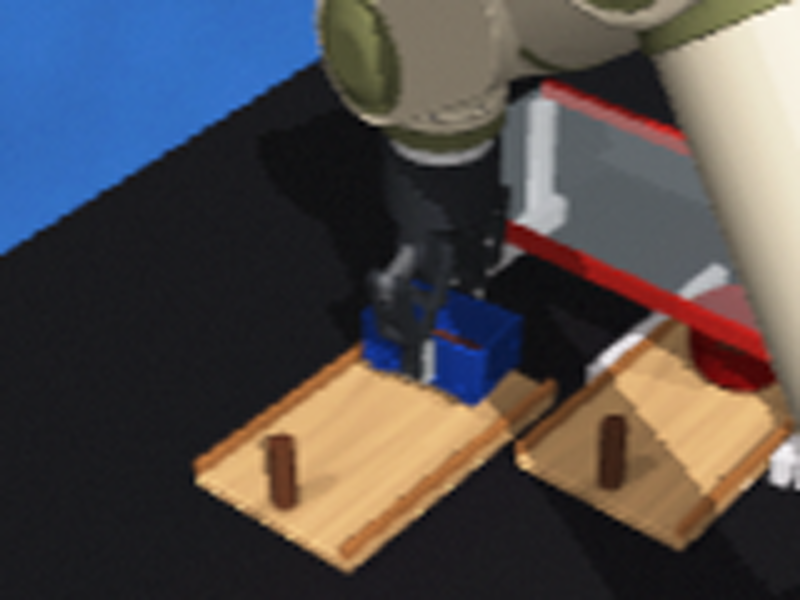

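Picture 9: the pot is off the tray, gripped and level (load about 2.8 N). I'll lift it to about 145 mm.

Emit:
send_rows([
  {"tx": -0.1,"ty": 0,"tz": 0,"ax": 0,"ay": 0,"az": 0,"claw": 0},
  {"tx": -0.2,"ty": 0,"tz": 0,"ax": 0,"ay": 0,"az": 0,"claw": 0},
  {"tx": -0.25,"ty": 0,"tz": 0,"ax": 0,"ay": 0,"az": 0,"claw": 0},
  {"tx": -0.25,"ty": 0,"tz": 0,"ax": 0,"ay": 0,"az": 0,"claw": 0},
  {"tx": -0.25,"ty": 0,"tz": 0,"ax": 0,"ay": 0,"az": 0,"claw": 0},
  {"tx": -0.25,"ty": 0,"tz": 0,"ax": 0,"ay": 0,"az": 0,"claw": 0},
  {"tx": -0.25,"ty": 0,"tz": 0,"ax": 0,"ay": 0,"az": 0,"claw": 0},
  {"tx": -0.25,"ty": 0,"tz": 0,"ax": 0,"ay": 0,"az": 0,"claw": 0},
  {"tx": -0.25,"ty": 0,"tz": 0,"ax": 0,"ay": 0,"az": 0,"claw": 0},
  {"tx": -0.25,"ty": 0,"tz": 0,"ax": 0,"ay": 0,"az": 0,"claw": 0},
  {"tx": -0.25,"ty": 0,"tz": 0,"ax": 0,"ay": 0,"az": 0,"claw": 0},
  {"tx": -0.25,"ty": 0,"tz": 0,"ax": 0,"ay": 0,"az": 0,"claw": 0},
  {"tx": -0.25,"ty": 0,"tz": 0,"ax": 0,"ay": 0,"az": 0,"claw": 0},
  {"tx": -0.15,"ty": 0,"tz": 0,"ax": 0,"ay": 0,"az": 0,"claw": 0},
  {"tx": -0.05,"ty": 0,"tz": 0,"ax": 0,"ay": 0,"az": 0,"claw": 0},
  {"tx": 0,"ty": 0,"tz": 0,"ax": 0,"ay": 0,"az": 0,"claw": 0},
  {"tx": 0,"ty": 0,"tz": 0,"ax": 0,"ay": 0,"az": 0,"claw": 0},
  {"tx": 0,"ty": 0,"tz": 0,"ax": 0,"ay": 0,"az": 0,"claw": 0},
  {"tx": 0,"ty": 0,"tz": 0,"ax": 0,"ay": 0,"az": 0,"claw": 0},
  {"tx": 0,"ty": 0,"tz": 0,"ax": 0,"ay": 0,"az": 0,"claw": 0},
])

```text
time: 15.25
tool_pos: [589.5, -36.6, 175.1]
orientation: [-0.204, 1.57, 3.019]
force: [-0.4, -0.2, -3.6]
width: 53.4
```

```bash
python3 - <<'E'
from h import *
plan([589,-36.5,27],-1.49); print(abs(env.sense()['qvel']).max())
s=snap('side','s7.png')
i=s['frame'][80:260,180:400,::-1].copy(); cv2.imwrite('pics/s7c.png',cv2.resize(i,None,fx=3.3,fy=3.3,interpolation=2))
E
```

```text
t 15.25 pos [589.5 -36.6 175.1] F [-0.4 -0.2 -3.6] w 53.4 q [-0.26  0.5   1.37 -0.    1.27  1.23]
turn [0. 0. 0.] shift(after turn) [ 3.7  -0.    0.01]
axes after turn
 [[ 0.     0.081 -0.997]
 [ 0.    -0.997 -0.081]
 [-1.     0.    -0.   ]]
0.0031046658036002557
```

View pics/s7c.png

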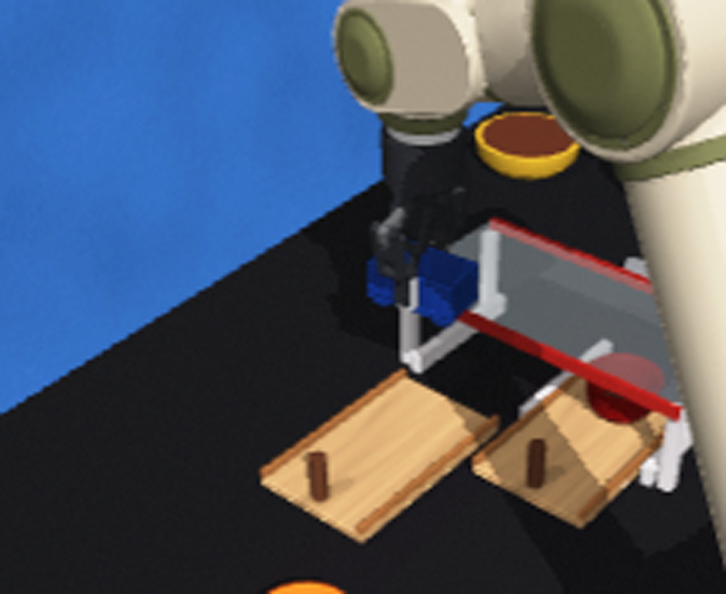

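Picture 10 shows the pot level in the air, well above the empty tray and still. The red pot looks unmoved.

```bash
python3 -c "
from h import *
print(env.sign_off())"
```

```text
the job is handed in; nothing more can be done
None
```

I drew the far tray out about 158 mm by its knob, which left the blue pot standing on its tray, clear of the shelf by roughly 45 mm. I then gripped the pot across its 54 mm side at 40 N, lifted it about 148 mm and handed the job in at about 15.3 s.

**Last checks:**
- **Grip and stillness:** the finger opening was steady at 53.4 mm, the load was about 3 N, and joint speeds were near zero (0.003 rad/s). The side picture showed the pot level in the air.
- **Other objects:** the red pot looked unmoved in the last picture. I did not re-check the clay bowl or the brush at the end, but the arm never went near the bowl and only crossed the brush's side of the table at about 230 mm height.
- **Disagreements:** the two cameras differed by about 4 mm on the pot's position, which the jaw opening easily covered. My first two move calls were refused because I had left out some of the keys; nothing moved.

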